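# Hang a slide rack on the drip rail and close up the row

## Task

Hang the slide rack that stands on the bench on the drip stand: bring its hanger in through the flared open end of the slotted rail, so that the black runner rides on top of the rail and the rack hangs below, and let go of it there, near the open end, once the whole runner is on the rail. Then push it along the rail so that it takes the rack already hanging there with it, until that one is up against the end stop and the two runners touch. Leave the other things on the bench where they stand.

Things in the scene. Friction and masses are not known exactly. Their poses are not given: they have to be found in the camera images.
- rack: Slide rack to be hung, standing upright on the bench; 0.24 to 0.39 kg. Origin: centre of its underside; z up, x along its length (both ends alike). Grey basket of glass slides 90 (x) x 36 (y), 78 high; above it a steel bridge plate 94 x 30, top at z = 96; a neck 60 long, 8 thick (y), z = 96 to 110; then the black runner and handle tab (see points). Each fixed to the next.
- rack_runner (a point): Centre of the underside of the rack's black runner plate, 110 above the rack's underside; the plate is 100 long (x) x 34 wide (y) x 8 thick. Its underside slides on the rail's top face; the 14 mm gap between it and the bridge plate below takes the 4 mm thick rail. Axes as rack.
- rack_handle (a point): Centre of the rack's black upright handle tab, 40 long (x) x 10 thick (y) x 46 high, standing on the middle of the runner; it spans 118 to 164 above the rack's underside, this point is at 141. Grasp it from above, fingers closing along y. Axes as rack.
- neighbour: Identical slide rack that already hangs on the rail, free to slide along it; at the start its runner ends 43 to 73 short of the end stop. Frame and sizes as rack; x along the rail.
- stand: Steel drip stand, fixed: drip tray 400 x 140 x 14 high, and over it on 10 mm posts (x = -115 and +130, y = +-40) a rail of two angle bars with a slot between, open above and below. Origin: centre of the tray's underside; x along the rail from open end to stop, z up. Rail top face at z = 190, bars 4 thick, outer upstands 8 high, 42 apart inside. A hung rack's underside is at z = 80.
- rail_mouth (a point): Middle of the slot, level with the rail's top face, where the flare ends and the parallel slot, 16 wide, begins (x = -165 of the stand). Before it the bars flare apart over 33 mm to a gap of about 36: the open end. Nothing stands above the rail here. Axes as stand.
- rail_stop (a point): Middle of the end stop's face at the closed end of the rail, level with the rail's top face (x = +165 of the stand). The stop is an upright plate 56 wide reaching 26 above the rail's top face. Axes as stand.
- spare_basket: Bystander: slide basket with no hanger, 90 x 36 x 78 high, loose; origin under its centre.
- stain_dish: Bystander: white lidded staining dish, 100 x 66 x 78 high, loose; origin under its centre.
- wash_bottle: Bystander: clear bottle, 64 diameter, 150 high, loose; origin under its centre.
- reagent_jar: Bystander: amber jar, 70 diameter, 110 high, loose; origin under its centre.

How it is judged:
By the outcome, as a careful person would: the job done as asked, in the order asked, and still so for the second after the job is handed in, with the robot touching nothing.
It also fails if it takes over 64 s, if anything falls off the work surface, if the arm or the gripper's body presses on something with over 40 N, if the wrist force passes 120 N, or if a joint passes its speed limit or range.

## Robot

A 6-joint arm with a two-finger parallel gripper is mounted at the origin on the work surface. World frame = base frame: x ahead of the robot, y to its left, z up, the work surface at z = 0. Lengths are in m, angles in degrees, forces in N, time in s.
With the tool pointing down it reaches from about 0.4 to 0.825 m from the base axis. Payload 7 kg.
Tool frame: the origin (TCP) lies midway between the tips of the shut fingers; the grasp point (between the pads) lies r.grip_depth behind it (r.grip_depth is the distance from the TCP to the grasp point, in m); z points along the fingers, y is the line along which they close (so a half turn about z gives the same grasp; the last joint's range is limited). The gripper opens to 88 mm and grips with 3 to 60 N. Pads are 19 mm wide; open, the fingers measure 130 mm over their backs; the gripper's body (78 mm by 193 mm) begins 47 mm behind the grasp point.
Start: joints at [-60.842, 20.546, 0.682, 0, -70.136, -16.507], TCP at [0.148, -0.659, 0.227] pointing down, gripper open.
Joint ranges: [-176.03, 176.03], [-82.01, 121.73], [-58.28, 71.71], [-173.87, 95.51], [-174.79, -0.11], [-173.66, 173.66]. Speed limits (degrees/s): [136.94, 136.94, 172.46, 180, 180, 180].

## Interface

Orientations are given as [roll, pitch, yaw] about the fixed x, y, z axes, in that order (R = Rz(yaw) Ry(pitch) Rx(roll)).
In Python, from plant import r gives the robot as it stands.
- The arm moves only by the shell command python3 drive.py FILE [OPENING] [FORCE], which reads ROWS from the file FILE. ROWS is a JSON list of rows, 1 to 12 of them, each of 6 numbers: dx, dy, dz in units of 50 mm, then a rotation vector rx, ry, rz in units of 5 degrees; each row is the pose to reach, as a shift and turn from the pose commanded when the command began, along the tool's axes at that moment; what a row does not reach only later rows make up. A row lasts 1/12 s, in which the tool goes at most 0.0417 m and 7.16 degrees, less where a joint would pass 70% of its speed; a pose out of reach is approached as far as the arm can. OPENING is the finger opening in m, set as the command begins (- or left out keeps the last). The fingers move at their own pace and stop on an object; FORCE is the grip in N (left out, the last holds). Time passes only in rows, so rows that do not move let the fingers close. It prints the time, the measured TCP pose, the force, the opening and the grip force at its end. Input that does not fit is refused with a message, and nothing moves.
- r.get_state(): the state, without advancing time (a new reading comes with each control period).
- r.capture(name): name is "scene" or "top"; returns a dict with "frame" (384x512x3 uint8, red, green, blue), "z_map" (384x512 float32, m along the optical axis (not along the pixel's ray), 0 where there is no reading), "fx", "fy", "cx", "cy" (pixels), "cam_to_world" (4x4, takes a point from camera to world coordinates). Camera axes: x right, y down, z forward; pixel columns grow to the right and rows downward; lengths in m; the calibration is good to about 2 mm. A picture is of the moment at which its call begins.
- r.close_job(): hands the job in; it is judged then, once.
The state is a dict: "time_s": time; "joints": joint angles; "qd": joint speeds; "joint_torque": joint torques, N m; "tcp_pos": TCP position; "eef_rot": TCP orientation; "contact_force": force on the tool from outside, world axes, zero at the start; "moment": the same for the moment, N m; "gripper_width": finger opening in m; "gripper_force": force on a finger pad.
Only numpy, scipy, OpenCV 4.12 (cv2) and the standard library are available. Lean on these libraries where they do the work, as an engineer would, in place of code of your own. Each camera call takes 0.05 s, during which the arm holds its last target. There are 200 camera calls.

## Working session

There is one attempt and no reset: what is moved stays moved. The work goes in short steps, Python scripts to look and compute and a shell command to move; the robot and the scene stay as the last step left them, time stands still between calls to the robot, and variables do not carry over. Pictures are saved under pics/ and viewed, at most 11 in all, crops included, and the job is handed in when it is done.

```bash
ls; mkdir -p pics; python3 - <<'E'
from plant import r
import cv2, numpy as np, pickle
print(r.get_state(), r.grip_depth)
for n in("scene","top"):
    c=r.capture(n); pickle.dump(c,open(n+".pkl","wb")); cv2.imwrite(f"pics/{n}0.png",c["frame"][:,:,::-1]); print(c["fx"],c["cx"],c["cy"],c["cam_to_world"])
E
```

```text
drive.py
pics
plant.py
{'time_s': 0.0, 'joints': array([-6.08421802e+01,  2.05918904e+01,  6.34908855e-01, -2.00942321e-02,
       -7.01348727e+01, -1.65072884e+01]), 'qd': array([-0.04899557,  0.11685064,  0.07420635,  0.06559684, -0.05064379,
        0.01977084]), 'joint_torque': array([-8.01509232e-04, -5.82721961e+01,  2.93053329e+01,  6.99730217e+00,
        6.93382550e-03, -2.18655096e-04]), 'tcp_pos': array([ 0.14770635, -0.65815541,  0.22562624]), 'eef_rot': array([ 1.79906564e+02, -7.99044311e-03, -1.67356305e+02]), 'contact_force': array([-0.34653665,  0.32841969,  0.43490575]), 'moment': array([ 0.03400237, -0.02818496, -0.00257404]), 'gripper_force': 0.0, 'gripper_width': 0.08736935986192904} 0.0188
474.47284467249483 250.19672341568398 188.32198273480174 [[-0.58194998  0.42218749 -0.69504816  1.72477842]
 [ 0.81297984  0.32299685 -0.48449645  0.81618482]
 [ 0.01995003 -0.84701284 -0.53119793  1.03119679]
 [ 0.          0.          0.          1.        ]]
431.4169176495109 255.3993157970061 194.20074531648598 [[-2.54448403e-02 -9.84684450e-01  1.72479257e-01  3.11648042e-01]
 [-9.99675929e-01  2.51966111e-02 -3.62874477e-03  2.38834969e-02]
 [-7.72724227e-04 -1.72515695e-01 -9.85006466e-01  1.60858315e+00]
 [ 0.00000000e+00  0.00000000e+00  0.00000000e+00  1.00000000e+00]]
```

View pics/scene0.png

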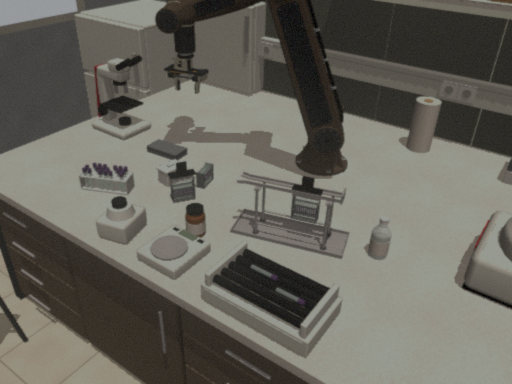

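View pics/top0.png

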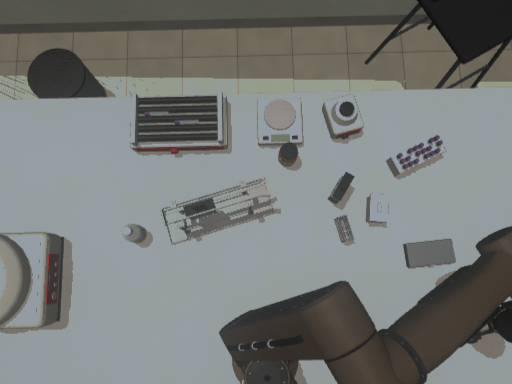

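The scene picture shows the rack to be hung at about (182,183) and the stand at (290,215), with the neighbour near its right end (305,195). In the top picture the rack runner is at (341,187), the rail runs from the open end near (270,187) to the stop near (165,215), and the bystanders are at (344,228), (380,207), (288,153) and (135,233). Next I'll get positions from the depth map.

```bash
cat > h.py <<'E'
import numpy as np, cv2, pickle
def cloud(c):
    z=c["z_map"]; v,u=np.mgrid[:z.shape[0],:z.shape[1]]
    p=np.stack([(u-c["cx"])/c["fx"]*z,(v-c["cy"])/c["fy"]*z,z],-1)
    M=c["cam_to_world"]; w=p@M[:3,:3].T+M[:3,3]; w[z==0]=np.nan; return w
def proj(c,P):
    M=np.linalg.inv(c["cam_to_world"]); q=np.atleast_2d(P)@M[:3,:3].T+M[:3,3]
    return np.c_[q[:,0]/q[:,2]*c["fx"]+c["cx"],q[:,1]/q[:,2]*c["fy"]+c["cy"]]
def rect(p):
    (x,y),(a,b),t=cv2.minAreaRect(p[:,:2].astype(np.float32)); 
    if a<b:a,b,t=b,a,t+90
    return np.round([x,y,a,b,(t+90)%180-90],4)
E
python3 - <<'E'
from h import *
T=pickle.load(open("top.pkl","rb"));S=pickle.load(open("scene.pkl","rb"))
W=cloud(T)
print(np.nanmedian(W[250:280,150:250,2]))
def reg(n,u0,u1,v0,v1,z0,z1,W=W):
    p=W[v0:v1,u0:u1].reshape(-1,3); p=p[(p[:,2]>z0)&(p[:,2]<z1)]
    if len(p)>4: print(n,len(p),rect(p),"z",np.round(np.percentile(p[:,2],[5,50,95]),4))
reg("rack runner",318,362,165,208,.105,.13); reg("handle",318,362,165,208,.14,.18)
reg("rail",150,285,170,250,.17,.196);reg("tray",150,285,170,250,.005,.03);reg("nb",150,285,170,250,.195,.206);reg("nbhandle",150,285,170,250,.222,.26)
reg("stopish",150,185,190,235,.205,.225)
reg("basket",330,360,212,245,.05,.1);reg("dish",362,395,190,225,.05,.1);reg("jar",275,303,138,170,.05,.13)
WS=cloud(S)
reg("S handle",165,200,155,180,.135,.18,WS);reg("S runner",165,200,155,190,.105,.125,WS)
reg("S nbh",290,320,170,200,.222,.26,WS);reg("S rail",230,350,165,205,.17,.197,WS);reg("S tray",230,350,200,250,.005,.02,WS)
a=cv2.resize(T["frame"][140:260,150:400],None,fx=3.2,fy=3.2,interpolation=3)
cv2.imwrite("pics/topc.png",a[:,:,::-1])
a=cv2.resize(S["frame"][150:260,150:350],None,fx=4,fy=4,interpolation=3)
cv2.imwrite("pics/scenec.png",a[:,:,::-1])
E
```

```text
-0.0007112851303903156
rack runner 232 [  0.5953  -0.2915   0.1021   0.0342 -31.9927] z [0.1117 0.1165 0.1226]
handle 42 [ 5.95100e-01 -2.91200e-01  4.20000e-02  1.02000e-02 -3.17443e+01] z [0.1487 0.1605 0.1669]
rail 1019 [  0.537    0.1499   0.3627   0.0926 -74.4144] z [0.1827 0.1894 0.1954]
tray 1194 [ 0.5403  0.1658  0.5091  0.2991 88.5607] z [0.0051 0.0073 0.0159]
nb 406 [ 5.39700e-01  1.50000e-01  3.56600e-01  6.04000e-02 -7.54674e+01] z [0.1954 0.1979 0.2023]
nbhandle 51 [ 5.2100e-01  2.0690e-01  4.0200e-02  1.0100e-02 -7.3679e+01] z [0.2278 0.242  0.2479]
stopish 35 [4.88300e-01 3.22300e-01 5.53000e-02 5.40000e-03 1.53075e+01] z [0.2079 0.2149 0.2188]
basket 115 [ 0.4513 -0.3012  0.0896  0.0369 14.4469] z [0.0536 0.063  0.0781]
dish 521 [ 0.5209 -0.4249  0.1     0.0683 -6.4097] z [0.0633 0.0702 0.0774]
jar 331 [ 0.7447 -0.1097  0.1005  0.0861 -1.9026] z [0.0596 0.1064 0.1136]
S handle 81 [ 5.99300e-01 -2.87600e-01  3.95000e-02  1.97000e-02 -3.73137e+01] z [0.1357 0.1504 0.1631]
S runner 156 [  0.5988  -0.2869   0.1004   0.0427 -35.8487] z [0.1093 0.1167 0.1208]
S nbh 81 [ 5.24500e-01  2.08600e-01  3.90000e-02  1.89000e-02 -7.89516e+01] z [0.2239 0.2357 0.2437]
S rail 962 [  0.5386   0.1518   0.3635   0.0959 -73.7945] z [0.1753 0.1901 0.1963]
S tray 674 [  0.5094   0.1547   0.4007   0.2646 -74.1083] z [0.0052 0.0085 0.0157]
```

View pics/topc.png

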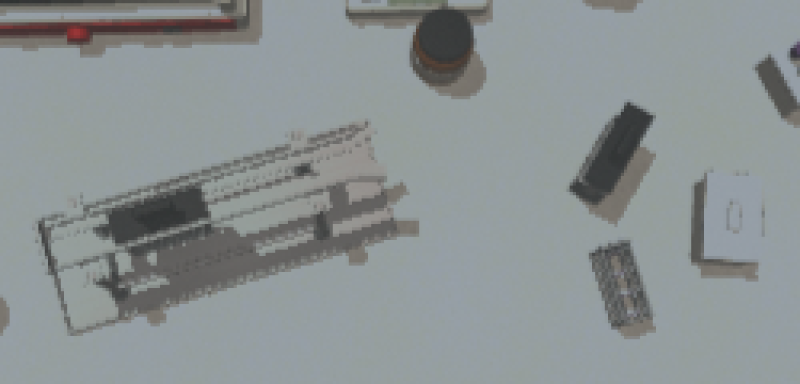

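View pics/scenec.png

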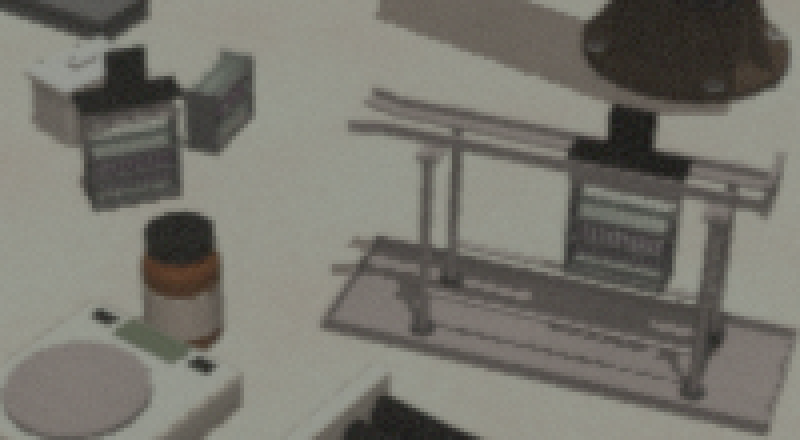

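The crops confirm which end is open: the flare is at (375,140) in the top crop and (360,110) in the scene crop. The neighbour sits at the other end and the rack is upright. I'll refine the stand and rack poses with both cameras.

```bash
cat > fit.py <<'E'
from h import *
from scipy.optimize import least_squares
from scipy.spatial import cKDTree
# model-to-depth fit: sampled visible boxes, point-to-box distance
def boxd(p,c,h):
    q=np.abs(p-c)-h; return np.linalg.norm(np.maximum(q,0),axis=1)+np.minimum(q.max(1),0)
RACK=[((0,0,.039),(.045,.018,.039)),((0,0,.093),(.047,.015,.003)),((0,0,.114),(.05,.017,.004)),((0,0,.141),(.02,.005,.023))]
RAIL=[((0,s*.0155,.188),(.165,.0075,.002)) for s in(1,-1)]+[((0,s*.022,.194),(.165,.001,.004)) for s in(1,-1)]+[((.1665,0,.203),(.0015,.028,.013))]+[((0,0,.007),(.2,.07,.007))]
def fit(cl,boxes,x0,zlo,lim):
    def loc(x,P):
        c,s=np.cos(x[3]),np.sin(x[3]); d=P-np.array([x[0],x[1],x[2]])
        return np.c_[d[:,0]*c+d[:,1]*s,-d[:,0]*s+d[:,1]*c,d[:,2]]
    x=np.array(x0,float)
    for it in range(4):
        L=loc(x,cl); k=(np.abs(L[:,0])<lim[0])&(np.abs(L[:,1])<lim[1])&(cl[:,2]>zlo)&(cl[:,2]<lim[2])
        P=cl[k]; f=lambda y:np.min([np.abs(boxd(loc(y,P),np.array(c),np.array(h))) for c,h in boxes],axis=0)
        x=least_squares(f,x,loss="soft_l1",f_scale=.002,diff_step=1e-4).x
    return x,len(P),np.median(f(x))
E
python3 - <<'E'
from fit import *
for n in("top","scene"):
    c=pickle.load(open(n+".pkl","rb")); W=cloud(c).reshape(-1,3); W=W[np.isfinite(W).all(1)]
    for nm,b,x0,zl,lim in(("rack",RACK,[.596,-.29,0,np.radians(-32)],.03,(.06,.03,.18)),
       ("rail",RAIL[:5],[.534,.161,0,np.radians(105.6)],.184,(.175,.033,.22)),
       ("nb",RACK[2:],[.521,.207,.08,np.radians(105.6)],.2,(.06,.02,.26))):
        x,k,e=fit(W,b,x0,zl,lim); print(n,nm,np.round(x[:3],4),np.round(np.degrees(x[3]),2),k,round(e,4))
E
```

```text
top rack [ 0.5945 -0.2921  0.0008] -32.1 350 0.0013
top rail [0.5347 0.1585 0.0033] 105.43 1209 0.0015
top nb [0.5214 0.2077 0.0833] 105.2 111 0.0007
scene rack [ 0.5973 -0.2913 -0.0015] -32.56 663 0.0023
scene rail [0.5364 0.1614 0.0033] 105.79 998 0.0019
scene nb [0.5223 0.2074 0.0835] 104.72 158 0.0015
```

```bash
cat > go.py <<'E'
import sys,numpy as np
from scipy.spatial.transform import Rotation as R
from plant import r
def go(x,y,z,yaw):
    s=r.get_state(); A=R.from_euler("xyz",s["eef_rot"],degrees=True); B=R.from_euler("xyz",[180,0,yaw],degrees=True)
    d=A.inv().apply(np.array([x,y,z])-s["tcp_pos"])
    print("t",round(s["time_s"],2),"tool shift",np.round(d,4),"rotvec",np.round((A.inv()*B).as_rotvec(degrees=True),2),"F",np.round(s["contact_force"],1),"w",round(s["gripper_width"],4))
if __name__=="__main__": go(*map(float,sys.argv[1:]))
E
python3 go.py .596 -.2917 .24 -32.3
```

```text
t 0.1 tool shift [-0.5176  0.2595 -0.014 ] rotvec [ 5.0000e-02  1.0000e-01 -1.3506e+02] F [-0.5  0.5 -0.3] w 0.0876
```

Careful with the scale: shifts go in units of 50 mm and turns go in units of 5 degrees. That gives: -0.31 m is -6.2, -0.286 m is -5.72, -81 degrees is -16.2.

```bash
echo '[[-0.52, 0.26, 0, 0, 0, -1.36], [-1.04, 0.52, 0, 0, 0, -2.7], [-1.56, 0.78, 0, 0, 0, -4.06], [-2.08, 1.04, 0, 0, 0, -5.4], [-2.6, 1.3, 0, 0, 0, -6.76], [-3.12, 1.56, 0, 0, 0, -8.1], [-3.64, 1.82, 0, 0, 0, -9.46], [-4.16, 2.08, -0.2, 0, 0, -10.8], [-4.68, 2.34, -0.28, 0, 0, -12.16], [-5.2, 2.6, -0.28, 0, 0, -13.5], [-5.72, 2.86, -0.28, 0, 0, -14.86], [-6.2, 3.1, -0.28, 0, 0, -16.2]]' > path.dat && python3 drive.py path.dat 0.07; python3 go.py .596 -.2917 .24 -32.3
```

```text
time_s: 1.1
tcp_pos: [0.4173, -0.4381, 0.2404]
eef_rot: [180.0, 0.0, -86.0]
contact_force: [0.4, 0.1, -0.1]
gripper_width: 0.0704
gripper_force: 0.0
t 1.1 tool shift [-0.1336 -0.1884  0.0004] rotvec [-0.00e+00  2.00e-02 -5.37e+01] F [ 0.4  0.1 -0.1] w 0.0704
```

```bash
echo '[[-0.34, -0.48, 0, 0, 0, -1.34], [-0.68, -0.94, 0, 0, 0, -2.68], [-1, -1.4, 0, 0, 0, -4], [-1.34, -1.88, 0, 0, 0, -5.4], [-1.68, -2.36, 0, 0, 0, -6.8], [-2, -2.82, 0, 0, 0, -8.2], [-2.34, -3.3, 0, 0, 0, -9.4], [-2.672, -3.768, 0, 0, 0, -10.74], [-2.672, -3.768, 0, 0, 0, -10.74], [-2.672, -3.768, 0, 0, 0, -10.74], [-2.672, -3.768, 0, 0, 0, -10.74], [-2.672, -3.768, 0, 0, 0, -10.74]]' > path.dat && python3 drive.py path.dat; python3 go.py .596 -.2917 .128 -32.3
python3 - <<'E'
from fit import *
from plant import r
for n in("top","scene"):
    c=r.capture(n); pickle.dump(c,open(n+"1.pkl","wb"))
    p=proj(c,r.get_state()["tcp_pos"]); print(n,p)
    cv2.imwrite(f"pics/{n}1.png",c["frame"][:,:,::-1])
    W=cloud(c).reshape(-1,3); W=W[np.isfinite(W).all(1)]
    x,k,e=fit(W,RACK,[.596,-.29,0,np.radians(-32)],.03,(.06,.03,.18)); print(np.round(x,4),np.degrees(x[3]),k,e)
E
```

```text
time_s: 2.1
tcp_pos: [0.5951, -0.2946, 0.2404]
eef_rot: [180.0, 0.0, -32.7]
contact_force: [0.4, -0.5, -0.4]
gripper_width: 0.0699
gripper_force: 0.0
t 2.1 tool shift [-0.0008 -0.0029  0.1124] rotvec [ 0.01  0.03 -0.44] F [ 0.4 -0.5 -0.4] w 0.0699
top [[351.82746505 178.41154079]]
[ 0.5946 -0.2919  0.0017 -0.5654] -32.39549039937245 310 0.001375811668421949
scene [[178.99528865 143.07518738]]
[ 0.5992 -0.2906 -0.0012 -0.6034] -34.57284292278465 664 0.0023394933300093664
```

Scaled: 0.112 m is 2.24, 0.1 m is 2, -0.4 degrees is -0.08.

```bash
echo '[[-0.02, -0.06, 0.6, 0, 0, -0.08], [-0.02, -0.06, 1.2, 0, 0, -0.08], [-0.02, -0.06, 1.7, 0, 0, -0.08], [-0.02, -0.06, 2, 0, 0, -0.08], [-0.02, -0.06, 2.24, 0, 0, -0.08], [-0.02, -0.06, 2.24, 0, 0, -0.08], [-0.02, -0.06, 2.24, 0, 0, -0.08]]' > path.dat && python3 drive.py path.dat
echo '[[0, 0, 0, 0, 0, 0], [0, 0, 0, 0, 0, 0], [0, 0, 0, 0, 0, 0], [0, 0, 0, 0, 0, 0], [0, 0, 0, 0, 0, 0], [0, 0, 0, 0, 0, 0], [0, 0, 0, 0, 0, 0], [0, 0, 0, 0, 0, 0]]' > path.dat && python3 drive.py path.dat 0.0 35; python3 go.py .596 -.2917 .128 -32.3
```

```text
time_s: 2.78
tcp_pos: [0.5965, -0.2916, 0.1288]
eef_rot: [180.0, 0.0, -32.3]
contact_force: [0.5, -0.5, 0.0]
gripper_width: 0.0698
gripper_force: 0.0
time_s: 3.45
tcp_pos: [0.5967, -0.2911, 0.1286]
eef_rot: [-180.0, -0.0, -32.2]
contact_force: [-0.1, -0.4, -0.5]
gripper_width: 0.0221
gripper_force: 0.0
t 3.45 tool shift [-0.0002  0.0009  0.0006] rotvec [-0.   -0.    0.05] F [-0.1 -0.4 -0.5] w 0.0221
```

Still closing; I'll wait for the grip.

```bash
echo '[[0, 0, 0, 0, 0, 0], [0, 0, 0, 0, 0, 0], [0, 0, 0, 0, 0, 0], [0, 0, 0, 0, 0, 0], [0, 0, 0, 0, 0, 0]]' > path.dat && python3 drive.py path.dat
echo '[[0, 0, -0.4, 0, 0, 0], [0, 0, -1, 0, 0, 0], [0, 0, -1.6, 0, 0, 0], [0, 0, -2.1, 0, 0, 0], [0, 0, -2.1, 0, 0, 0], [0, 0, -2.1, 0, 0, 0]]' > path.dat && python3 drive.py path.dat; python3 - <<'E'
from fit import *
from go import go
# stand pose (mean of both views); target stand x=-0.30, rack z 0.087 => tcp .1285+.087
a=np.radians(105.6); o=np.array([.5355,.160]); p=o-.30*np.array([np.cos(a),np.sin(a)]); print(p)
go(p[0],p[1],.2335,-74.4)
E
```

```text
time_s: 3.87
tcp_pos: [0.5966, -0.2911, 0.1285]
eef_rot: [180.0, 0.0, -32.3]
contact_force: [0.1, -0.2, -0.4]
gripper_width: 0.0098
gripper_force: 35.0
time_s: 4.37
tcp_pos: [0.5971, -0.291, 0.2348]
eef_rot: [-179.9, -0.1, -32.3]
contact_force: [-0.6, 0.8, -3.5]
gripper_width: 0.0097
gripper_force: 35.0
[ 0.61617595 -0.12894877]
t 4.37 tool shift [-0.0704 -0.1472  0.0013] rotvec [-0.12 -0.09 42.14] F [-0.6  0.8 -3.5] w 0.0097
```

Scaled: -0.147 m is -2.94, -0.134 m is -2.68, 42.1 degrees is 8.42.

```bash
echo '[[-0.14, -0.3, 0, 0, 0, 0.84], [-0.28, -0.6, 0, 0, 0, 1.68], [-0.42, -0.9, 0, 0, 0, 2.6], [-0.56, -1.2, 0, 0, 0, 3.4], [-0.72, -1.5, 0, 0, 0, 4.3], [-0.86, -1.8, 0, 0, 0, 5.2], [-1, -2.1, 0, 0, 0, 6], [-1.14, -2.4, 0, 0, 0, 6.9], [-1.28, -2.68, 0, 0, 0, 7.7], [-1.4, -2.94, 0, 0, 0, 8.42], [-1.4, -2.94, 0, 0, 0, 8.42], [-1.4, -2.94, 0, 0, 0, 8.42]]' > path.dat && python3 drive.py path.dat
echo '[[0, 0, 0, 0, 0, 0], [0, 0, 0, 0, 0, 0], [0, 0, 0, 0, 0, 0]]' > path.dat && python3 drive.py path.dat
cat > look.py <<'E'
from fit import *
from plant import r
import sys
tag=sys.argv[1]; s=r.get_state(); p=s["tcp_pos"]; yaw=np.radians(s["eef_rot"][2]); print(p,s["eef_rot"])
for n in("top","scene"):
    c=r.capture(n); pickle.dump(c,open(f"{n}_{tag}.pkl","wb"))
    x0,x1,y0,y1=(130,330,120,270) if n=="top" else (170,370,130,280)
    cv2.imwrite(f"pics/{n}_{tag}.png",cv2.resize(c["frame"][y0:y1,x0:x1,::-1],None,fx=4,fy=4,interpolation=3))
    W=cloud(c).reshape(-1,3); W=W[np.isfinite(W).all(1)]
    x,k,e=fit(W,RACK[:3],[p[0],p[1],p[2]-.1285,yaw],.02,(.06,.025,p[2]-.003)); print(n,"rack",np.round(x[:3],4),np.degrees(x[3]).round(2),k,e.round(4))
    y,k,e=fit(W,RAIL[:5],[.5355,.16,0.003,np.radians(105.6)],.184,(.175,.033,.22)); print(n,"rail",np.round(y[:3],4),np.degrees(y[3]).round(2),k,e.round(4))
    d=x[:2]-y[:2]; print("   rack in stand: x %.4f y %.4f z %.4f"%(d@[np.cos(y[3]),np.sin(y[3])],d@[-np.sin(y[3]),np.cos(y[3])],x[2]-y[2]))
E
python3 look.py a
```

```text
time_s: 5.37
tcp_pos: [0.615, -0.1286, 0.2317]
eef_rot: [179.8, 0.1, -74.2]
contact_force: [-0.6, -0.6, -4.0]
gripper_width: 0.0099
gripper_force: 35.0
time_s: 5.62
tcp_pos: [0.6155, -0.13, 0.2331]
eef_rot: [180.0, 0.0, -74.4]
contact_force: [-0.4, -0.1, -3.9]
gripper_width: 0.0101
gripper_force: 35.0
[ 0.61552683 -0.1300372   0.23307132] [ 1.79953011e+02  1.25500613e-02 -7.43610744e+01]
top rack [ 0.6164 -0.1287  0.1046] -74.45 188 0.0013
top rail [0.5345 0.161  0.0047] 105.61 741 0.0017
   rack in stand: x -0.3011 y -0.0009 z 0.0999
scene rack [ 0.6118 -0.129   0.1037] -76.08 841 0.0026
scene rail [0.5366 0.1611 0.0034] 105.7 998 0.0019
   rack in stand: x -0.2996 y 0.0061 z 0.1002
```

```bash
python3 - <<'E'
from fit import *
from plant import r
p=np.array([.6157,-.1298]);yaw=np.radians(-74.4)
def place(P,o,z,a): P=np.atleast_2d(P); return np.c_[o[0]+P[:,0]*np.cos(a)-P[:,1]*np.sin(a),o[1]+P[:,0]*np.sin(a)+P[:,1]*np.cos(a),P[:,2]+z]
out=[]
for n in("top","scene"):
    c=pickle.load(open(n+"_a.pkl","rb")); x0,x1,y0,y1=(150,310,150,245) if n=="top" else (200,360,145,240)
    im=cv2.resize(c["frame"][y0:y1,x0:x1,::-1],None,fx=5,fy=5,interpolation=3)
    def line(P,o,z,a,col): q=((proj(c,place(P,o,z,a))-[x0-.5,y0-.5])*5).astype(np.int32); cv2.polylines(im,[q],True,col,1)
    for (b,h) in RACK:
        b,h=np.array(b),np.array(h)
        for s in(1,-1): line(b+h*np.array([[1,1,s],[1,-1,s],[-1,-1,s],[-1,1,s]]),p,.1046,yaw,(0,0,255))
    a=np.radians(105.6)
    for s in(1,-1):
        line([[-.165,s*.008,.19],[.165,s*.008,.19]],(.5355,.1605),0,a,(0,255,0)); line([[-.165,s*.021,.198],[.165,s*.021,.198]],(.5355,.1605),0,a,(255,255,0))
    out.append(im[:475])
    W=cloud(c).reshape(-1,3); W=W[np.isfinite(W).all(1)]; d=W[:,:2]-[.5355,.1605]; X=d@[np.cos(a),np.sin(a)];Y=d@[-np.sin(a),np.cos(a)]
    k=(X>-.12)&(X<-.02)&(W[:,2]>.17)&(W[:,2]<.22)
    for lo in np.arange(-.03,.03,.004):
        m=k&(Y>=lo)&(Y<lo+.004); print(n,round(lo,3),m.sum(),np.round(np.median(W[m,2]),4) if m.any() else "")
    k=(X>-.2)&(X<.2)&(abs(Y)<.07)&(W[:,2]<.03)&(W[:,2]>.003);print("tray z",np.median(W[k,2]))
cv2.imwrite("pics/ova.png",out[0]);cv2.imwrite("pics/ovb.png",out[1])
E
```

```text
top -0.03 0 
top -0.026 2 0.1983
top -0.022 8 0.1915
top -0.018 4 0.1877
top -0.014 5 0.1891
top -0.01 3 0.1897
top -0.006 0 
top -0.002 0 
top 0.002 0 
top 0.006 0 
top 0.01 3 0.1873
top 0.014 3 0.1877
top 0.018 2 0.1897
top 0.022 2 0.1991
top 0.026 0 
tray z 0.00628049781525597
scene -0.03 18 0.1923
scene -0.026 43 0.1926
scene -0.022 42 0.1892
scene -0.018 3 0.188
scene -0.014 0 
scene -0.01 1 0.1878
scene -0.006 0 
scene -0.002 0 
scene 0.002 9 0.1884
scene 0.006 20 0.1881
scene 0.01 28 0.1884
scene 0.014 24 0.1906
scene 0.018 38 0.1931
scene 0.022 30 0.1903
scene 0.026 5 0.1928
tray z 0.005572412151035655
```

View pics/ova.png

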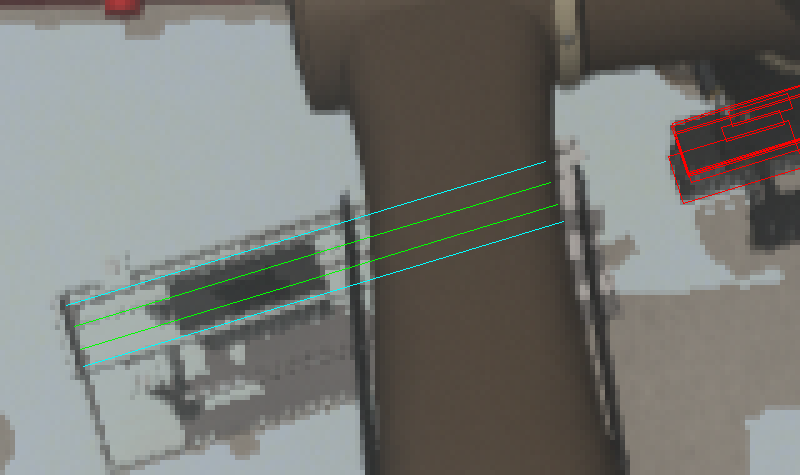

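View pics/ovb.png

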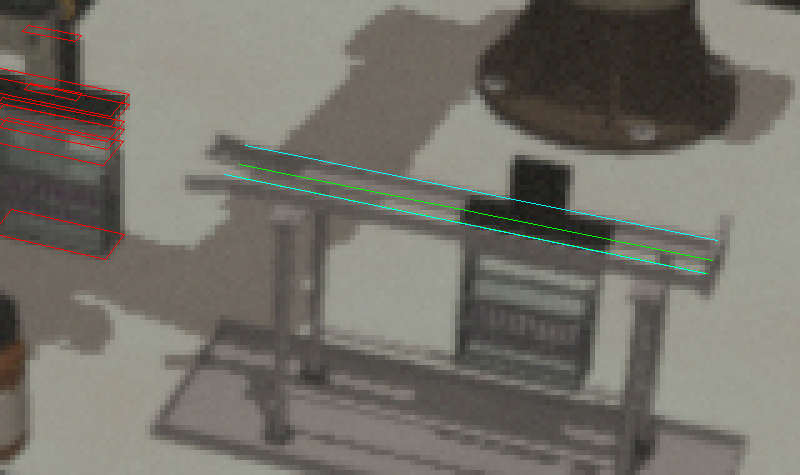

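```bash
echo '[[0, 0, 0.2, 0, 0, 0], [0, 0, 0.37, 0, 0, 0], [-0.2, 0, 0.37, 0, 0, 0], [-0.5, 0, 0.37, 0, 0, 0], [-0.8, 0, 0.37, 0, 0, 0], [-1.1, 0, 0.37, 0, 0, 0], [-1.36, 0, 0.37, 0, 0, 0], [-1.5, 0, 0.37, 0, 0, 0], [-1.5, 0, 0.37, 0, 0, 0], [-1.5, 0, 0.37, 0, 0, 0], [-1.5, 0, 0.37, 0, 0, 0]]' > path.dat && python3 drive.py path.dat; python3 look.py b; python3 - <<'E'
import cv2;a=cv2.imread("pics/scene_b.png")[0:400,0:600];b=cv2.imread("pics/top_b.png")[100:400,200:800]
import numpy as np; cv2.imwrite("pics/b.png",np.vstack([a[80:380],b]))
E
```

```text
time_s: 6.63
tcp_pos: [0.5957, -0.0574, 0.215]
eef_rot: [180.0, -0.0, -74.3]
contact_force: [-0.4, 0.7, -4.4]
gripper_width: 0.0101
gripper_force: 35.0
[ 0.5957265  -0.05741958  0.21504487] [ 1.79998324e+02 -1.01301727e-02 -7.43399733e+01]
top rack [ 0.5889 -0.0349  0.0929] -72.75 220 0.0029
top rail [0.5343 0.1581 0.0027] 105.67 746 0.0014
   rack in stand: x -0.2006 y -0.0004 z 0.0902
scene rack [ 0.5919 -0.0556  0.0858] -73.55 847 0.0028
scene rail [0.5365 0.1616 0.0032] 105.68 1008 0.0019
   rack in stand: x -0.2241 y 0.0053 z 0.0826
```

View pics/b.png

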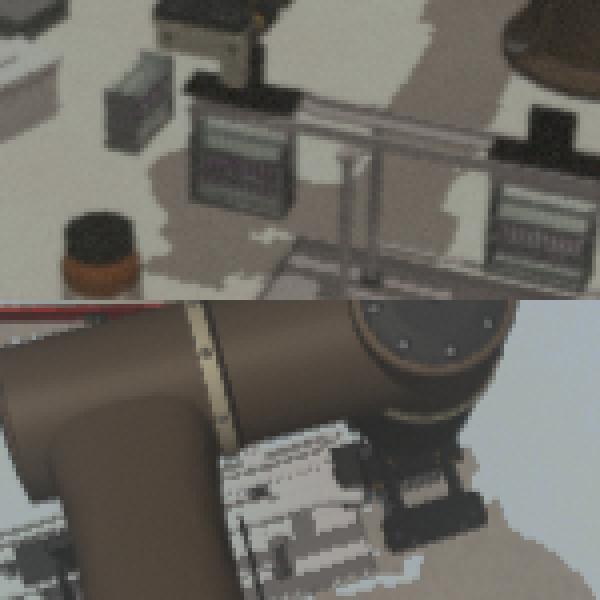

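The picture shows the rail end entering the gap between runner and bridge plate at (295,118). From above, the runner at (348,468) lies between the upstands. I'll go on slowly.

Scaled: -0.042 m is -0.84, -0.035 m is -0.7.

```bash
echo '[[-0.14, 0, 0, 0, 0, 0], [-0.28, 0, 0, 0, 0, 0], [-0.42, 0, 0, 0, 0, 0], [-0.56, 0, 0, 0, 0, 0], [-0.7, 0, 0, 0, 0, 0], [-0.84, 0, 0, 0, 0, 0]]' > path.dat && python3 drive.py path.dat; echo '[[-0.14, 0, 0, 0, 0, 0], [-0.28, 0, 0, 0, 0, 0], [-0.42, 0, 0, 0, 0, 0], [-0.42, 0, 0, 0, 0, 0]]' > path.dat && python3 drive.py path.dat;  python3 -c "
from plant import r;s=r.get_state();print(s['contact_force'],s['moment'])"
```

```text
time_s: 7.23
tcp_pos: [0.5841, -0.0158, 0.2151]
eef_rot: [-180.0, 0.0, -74.3]
contact_force: [-0.1, -0.4, -3.8]
gripper_width: 0.0096
gripper_force: 35.0
time_s: 7.57
tcp_pos: [0.5783, 0.0047, 0.2151]
eef_rot: [-180.0, 0.0, -74.3]
contact_force: [-0.2, -0.1, -3.9]
gripper_width: 0.01
gripper_force: 35.0
[-0.22854452 -0.09967217 -3.86399756] [-0.03791431  0.19403677 -0.05123812]
```

```bash
echo '[[-0.16, 0, 0, 0, 0, 0], [-0.32, 0, 0, 0, 0, 0], [-0.48, 0, 0, 0, 0, 0], [-0.6, 0, 0, 0, 0, 0]]' > path.dat && python3 drive.py path.dat; echo '[[-0.16, 0, 0, 0, 0, 0], [-0.32, 0, 0, 0, 0, 0], [-0.48, 0, 0, 0, 0, 0], [-0.58, 0, 0, 0, 0, 0], [-0.58, 0, 0, 0, 0, 0], [-0.58, 0, 0, 0, 0, 0]]' > path.dat && python3 drive.py path.dat;  python3 look.py c
```

```text
time_s: 7.9
tcp_pos: [0.5703, 0.0332, 0.2151]
eef_rot: [-180.0, 0.0, -74.3]
contact_force: [0.4, 0.8, -3.9]
gripper_width: 0.0101
gripper_force: 35.0
time_s: 8.4
tcp_pos: [0.5627, 0.0606, 0.2151]
eef_rot: [-180.0, -0.0, -74.3]
contact_force: [-0.0, -0.1, -4.5]
gripper_width: 0.0096
gripper_force: 35.0
[0.56265526 0.0606312  0.21510998] [-1.79999852e+02 -4.87157338e-03 -7.43040841e+01]
top rack [0.5604 0.0603 0.0866] -76.43 151 0.004
top rail [0.542  0.1342 0.0048] 105.05 471 0.0023
   rack in stand: x -0.0761 y 0.0014 z 0.0818
scene rack [0.5598 0.0626 0.0854] -71.4 778 0.003
scene rail [0.5359 0.1612 0.0054] 105.64 1050 0.0033
   rack in stand: x -0.1014 y 0.0036 z 0.0799
```

View pics/scene_c.png

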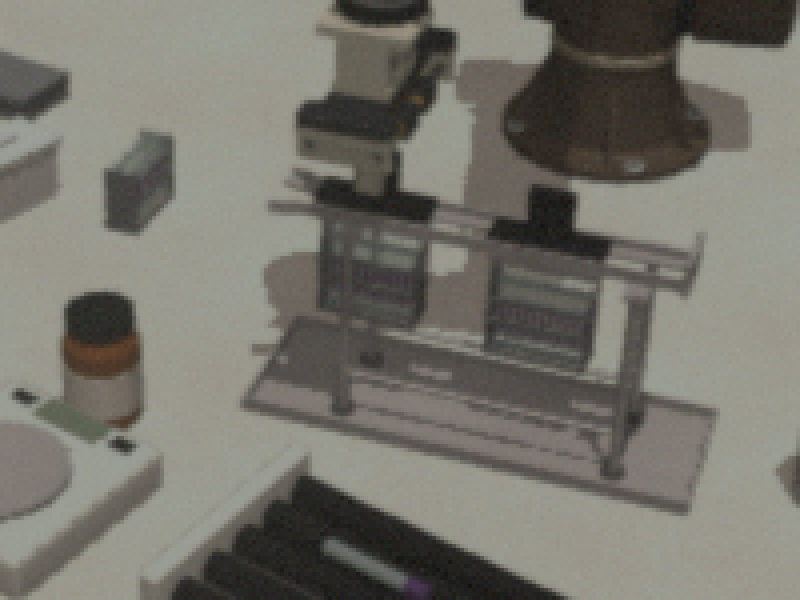

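The scene picture shows the whole runner on the rail at (375,200), the neck in the slot, and the neighbour at (548,240) not touched. I'll lower until the weight is taken, then release.

```bash
echo '[[0, 0, 0.04, 0, 0, 0], [0, 0, 0.08, 0, 0, 0], [0, 0, 0.1, 0, 0, 0], [0, 0, 0.1, 0, 0, 0]]' > path.dat && python3 drive.py path.dat; echo '[[0, 0, 0.016, 0, 0, 0], [0, 0, 0.03, 0, 0, 0], [0, 0, 0.03, 0, 0, 0]]' > path.dat && python3 drive.py path.dat
```

```text
time_s: 8.83
tcp_pos: [0.5625, 0.06, 0.2096]
eef_rot: [180.0, -0.0, -74.4]
contact_force: [-0.3, 0.1, -4.2]
gripper_width: 0.0099
gripper_force: 35.0
time_s: 9.08
tcp_pos: [0.5628, 0.0602, 0.2085]
eef_rot: [-180.0, -0.0, -74.4]
contact_force: [-0.1, 0.0, -3.2]
gripper_width: 0.0095
gripper_force: 35.0
```

Scaled: 0.001 m is 0.02, 0.0005 m is 0.01.

```bash
echo '[[0, 0, 0.01, 0, 0, 0], [0, 0, 0.02, 0, 0, 0], [0, 0, 0.02, 0, 0, 0]]' > path.dat && python3 drive.py path.dat; echo '[[0, 0, 0, 0, 0, 0], [0, 0, 0, 0, 0, 0], [0, 0, 0, 0, 0, 0], [0, 0, 0, 0, 0, 0], [0, 0, 0, 0, 0, 0], [0, 0, 0, 0, 0, 0], [0, 0, 0, 0, 0, 0]]' > path.dat && python3 drive.py path.dat 0.05
echo '[[0, 0, -0.3, 0, 0, 0], [0, 0, -0.7, 0, 0, 0], [0, 0, -1.2, 0, 0, 0], [0, 0, -1.2, 0, 0, 0], [0, 0, -1.2, 0, 0, 0]]' > path.dat && python3 drive.py path.dat; python3 look.py d
python3 - <<'E'
from fit import *
c=pickle.load(open("scene_d.pkl","rb"));W=cloud(c).reshape(-1,3); W=W[np.isfinite(W).all(1)]
for q in([.5628,.0602,.08],[.5218,.2075,.08]):
    x,k,e=fit(W,RACK,q+[np.radians(105.6)],.1,(.06,.025,.26)); print(np.round(x[:3],4),np.degrees(x[3]),k,e)
E
```

```text
time_s: 9.33
tcp_pos: [0.5628, 0.0602, 0.2084]
eef_rot: [-180.0, -0.0, -74.3]
contact_force: [-3.2, 0.2, 4.1]
gripper_width: 0.01
gripper_force: 35.0
time_s: 9.92
tcp_pos: [0.5627, 0.0603, 0.2075]
eef_rot: [180.0, -0.0, -74.3]
contact_force: [0.2, -0.1, 0.1]
gripper_width: 0.048
gripper_force: 0.0
time_s: 10.33
tcp_pos: [0.5635, 0.0606, 0.2692]
eef_rot: [-179.8, 0.0, -74.3]
contact_force: [-0.2, 0.8, -0.7]
gripper_width: 0.0501
gripper_force: 0.0
[0.5635182  0.06057788 0.26915593] [-1.79814375e+02  2.02992602e-02 -7.43449272e+01]
top rack [0.5618 0.064  0.1196] -75.7 157 0.0041
top rail [0.5423 0.1339 0.0047] 104.97 582 0.0019
   rack in stand: x -0.0725 y -0.0007 z 0.1149
scene rack [0.5598 0.0621 0.0992] -75.2 925 0.0045
scene rail [0.5363 0.1614 0.0053] 105.53 1057 0.0026
   rack in stand: x -0.1020 y 0.0040 z 0.0939
[0.5615 0.062  0.0778] 104.43087734402178 807 0.002592859568528866
[0.5222 0.2104 0.0779] 105.62917683612007 929 0.0025574847613181496
```

View pics/scene_d.png

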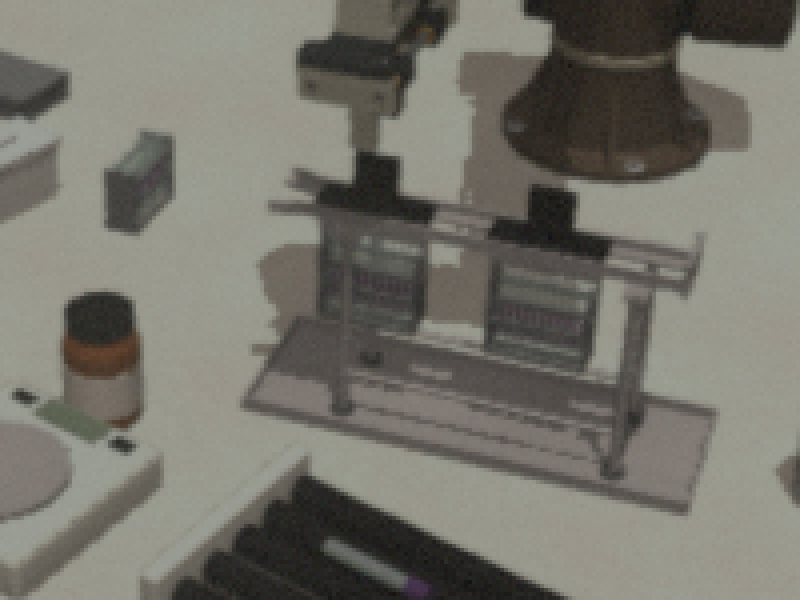

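The rack hangs free at (375,210), level with the neighbour. I'll move behind its handle with the fingers shut.

Scaled: 0.055 m is 1.1, 0.02 m is 0.4.

```bash
echo '[[0.4, 0, 0, 0, 0, 0], [0.8, 0, 0, 0, 0, 0], [1.1, 0, 0, 0, 0, 0], [1.1, 0, 0, 0, 0, 0], [1.1, 0, 0, 0, 0, 0], [1.1, 0, 0, 0, 0, 0], [1.1, 0, 0, 0, 0, 0], [1.1, 0, 0, 0, 0, 0]]' > path.dat && python3 drive.py path.dat 0 10; echo '[[0, 0, 0.4, 0, 0, 0], [0, 0, 0.8, 0, 0, 0], [0, 0, 1.1, 0, 0, 0], [0, 0, 1.29, 0, 0, 0], [0, 0, 1.29, 0, 0, 0], [0, 0, 1.29, 0, 0, 0]]' > path.dat && python3 drive.py path.dat
```

```text
time_s: 11.1
tcp_pos: [0.5774, 0.0079, 0.2674]
eef_rot: [180.0, 0.0, -74.3]
contact_force: [0.5, 0.2, 0.3]
gripper_width: 0.0031
gripper_force: 0.0
time_s: 11.6
tcp_pos: [0.5776, 0.0075, 0.2032]
eef_rot: [180.0, -0.0, -74.3]
contact_force: [0.5, -0.6, 0.8]
gripper_width: 0.0007
gripper_force: 0.0
```

Scaled: -0.055 m is -1.1, -0.051 m is -1.02.

```bash
echo '[[-0.14, 0, 0, 0, 0, 0], [-0.28, 0, 0, 0, 0, 0], [-0.38, 0, 0, 0, 0, 0], [-0.46, 0, 0, 0, 0, 0], [-0.54, 0, 0, 0, 0, 0], [-0.62, 0, 0, 0, 0, 0], [-0.7, 0, 0, 0, 0, 0], [-0.78, 0, 0, 0, 0, 0], [-0.86, 0, 0, 0, 0, 0], [-0.94, 0, 0, 0, 0, 0], [-1.02, 0, 0, 0, 0, 0], [-1.1, 0, 0, 0, 0, 0]]' > path.dat && python3 drive.py path.dat; echo '[[-0.08, 0, 0, 0, 0, 0], [-0.16, 0, 0, 0, 0, 0], [-0.24, 0, 0, 0, 0, 0], [-0.32, 0, 0, 0, 0, 0], [-0.4, 0, 0, 0, 0, 0], [-0.48, 0, 0, 0, 0, 0], [-0.56, 0, 0, 0, 0, 0], [-0.64, 0, 0, 0, 0, 0], [-0.72, 0, 0, 0, 0, 0], [-0.8, 0, 0, 0, 0, 0], [-0.88, 0, 0, 0, 0, 0], [-0.96, 0, 0, 0, 0, 0]]' > path.dat && python3 drive.py path.dat
```

```text
time_s: 12.6
tcp_pos: [0.5626, 0.0606, 0.2031]
eef_rot: [180.0, -0.0, -74.4]
contact_force: [0.8, -2.8, 3.0]
gripper_width: 0.0005
gripper_force: 1.5
time_s: 13.6
tcp_pos: [0.5497, 0.1068, 0.2031]
eef_rot: [180.0, -0.0, -74.4]
contact_force: [1.1, -3.5, 1.6]
gripper_width: 0.0003
gripper_force: 2.2
```

Scaled: -0.032 m is -0.64, -0.028 m is -0.56.

```bash
echo '[[-0.08, 0, 0, 0, 0, 0], [-0.16, 0, 0, 0, 0, 0], [-0.24, 0, 0, 0, 0, 0], [-0.32, 0, 0, 0, 0, 0], [-0.4, 0, 0, 0, 0, 0], [-0.48, 0, 0, 0, 0, 0], [-0.56, 0, 0, 0, 0, 0], [-0.64, 0, 0, 0, 0, 0]]' > path.dat && python3 drive.py path.dat; echo '[[-0.04, 0, 0, 0, 0, 0], [-0.08, 0, 0, 0, 0, 0], [-0.1, 0, 0, 0, 0, 0]]' > path.dat && python3 drive.py path.dat
```

```text
time_s: 14.27
tcp_pos: [0.541, 0.1377, 0.2031]
eef_rot: [180.0, 0.0, -74.3]
contact_force: [1.1, -3.8, 2.3]
gripper_width: 0.0006
gripper_force: 2.2
time_s: 14.52
tcp_pos: [0.5397, 0.1424, 0.2031]
eef_rot: [180.0, 0.0, -74.3]
contact_force: [0.8, -4.5, 2.1]
gripper_width: 0.0004
gripper_force: 2.2
```

```bash
echo '[[-0.03, 0, 0, 0, 0, 0], [-0.06, 0, 0, 0, 0, 0], [-0.06, 0, 0, 0, 0, 0]]' > path.dat && python3 drive.py path.dat
```

```text
time_s: 14.77
tcp_pos: [0.5389, 0.1453, 0.2031]
eef_rot: [-180.0, 0.0, -74.4]
contact_force: [0.8, -2.5, 2.2]
gripper_width: 0.0008
gripper_force: 1.5
```

Not at the stop yet; on in small steps.

```bash
for i in 1; do echo '[[-0.03, 0, 0, 0, 0, 0], [-0.06, 0, 0, 0, 0, 0], [-0.06, 0, 0, 0, 0, 0]]' > path.dat && python3 drive.py path.dat; done; python3 look.py e >/dev/null; python3 - <<'E'
from fit import *
c=pickle.load(open("scene_e.pkl","rb"));W=cloud(c).reshape(-1,3); W=W[np.isfinite(W).all(1)]
for q in([.531,.177,.08],[.504,.273,.08]):
    x,k,e=fit(W,RACK[:3],q+[np.radians(105.6)],.1,(.052,.025,.2)); d=x[:2]-[.5363,.1614]; print(np.round(x[:3],4),np.degrees(x[3]),k,e,d@[-.2689,.9632])
E
```

```text
time_s: 15.02
tcp_pos: [0.5384, 0.1465, 0.2033]
eef_rot: [180.0, -0.1, -74.4]
contact_force: [3.0, -9.6, 3.0]
gripper_width: 0.0006
gripper_force: 5.6
[0.532  0.1796 0.0781] 109.38372773706848 711 0.003097375613362277 0.018708929139355845
[0.5069 0.2751 0.0782] 107.06577375218363 675 0.0028053816226304568 0.11741264457172
```

View pics/scene_e.png

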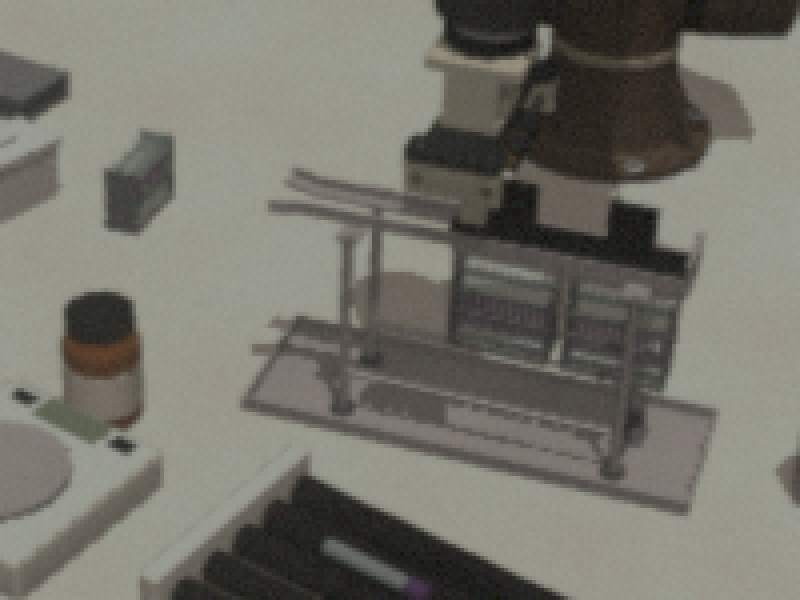

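The neighbour's runner has reached the stop at (692,260), the two runners meet at about (570,245), and the push force jumped to 10 N. One small push to confirm, then back off and check.

Scaled: -0.001 m is -0.02.

```bash
echo '[[-0.02, 0, 0, 0, 0, 0], [-0.02, 0, 0, 0, 0, 0], [-0.02, 0, 0, 0, 0, 0]]' > path.dat && python3 drive.py path.dat; echo '[[0.06, 0, 0, 0, 0, 0], [0.2, 0, 0, 0, 0, 0], [0.4, 0, 0, 0, 0, 0], [0.6, 0, -0.2, 0, 0, 0], [0.6, 0, -0.8, 0, 0, 0], [0.8, 0, -1.6, 0, 0, 0], [0.8, 0, -2, 0, 0, 0], [0.8, 0, -2, 0, 0, 0]]' > path.dat && python3 drive.py path.dat; python3 look.py f >/dev/null; python3 - <<'E'
from fit import *
c=pickle.load(open("scene_f.pkl","rb"));W=cloud(c).reshape(-1,3); W=W[np.isfinite(W).all(1)]
for q in([.531,.177,.08],[.504,.273,.08]):
    x,k,e=fit(W,RACK[3:],q+[np.radians(105.6)],.205,(.03,.015,.25)); d=x[:2]-[.5363,.1614]; print(np.round(x[:3],4),np.degrees(x[3]),k,e,d@[-.2689,.9632])
E
```

```text
time_s: 15.37
tcp_pos: [0.5383, 0.1467, 0.2035]
eef_rot: [180.0, -0.2, -74.4]
contact_force: [3.8, -12.4, 2.6]
gripper_width: 0.0006
gripper_force: 7.1
time_s: 16.03
tcp_pos: [0.5512, 0.11, 0.3095]
eef_rot: [-179.5, 0.1, -74.4]
contact_force: [0.2, 0.6, -1.0]
gripper_width: 0.0004
gripper_force: 0.0
[0.5305 0.1769 0.0782] 104.49073567691711 132 0.001530564482427023 0.016514782528576123
[0.5049 0.2716 0.0786] 103.89009598250432 139 0.00196472004369467 0.11456747531767021
```

View pics/scene_f.png

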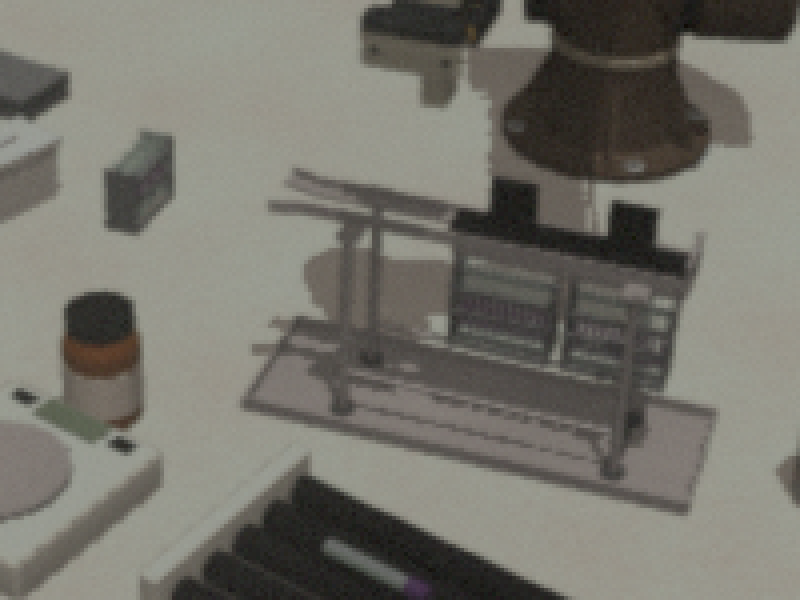

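The runners form one unbroken strip from (452,215) to (690,262), up against the stop, and the gripper is clear. The measured rack positions of 0.0165 and 0.1146 match the expected 0.015 and 0.115 to within 2 mm.

```bash
echo '[[0, 0, 0, 0, 0, 0], [0, 0, 0, 0, 0, 0], [0, 0, 0, 0, 0, 0]]' > path.dat && python3 drive.py path.dat; python3 -c "from plant import r; print(r.close_job())"
```

```text
time_s: 16.38
tcp_pos: [0.5483, 0.1102, 0.3022]
eef_rot: [179.9, -0.0, -74.3]
contact_force: [0.6, 0.6, 0.6]
gripper_width: 0.0003
gripper_force: 0.0
the job is handed in; nothing more can be done
None
```

The rack was hung through the open end, let go there and pushed along until the neighbour reached the end stop with the two runners touching; I handed the job in at 16.4 s with the gripper clear (the hand-in returned no verdict).

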